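# Lock the tile carriage and gauge the glaze at the marked spot

### The job

First turn the red knob clockwise as far as it goes, so that the grey tile carriage is locked where it stands. Then take the yellow pen gauge from its wooden stand and hold its steel point gently inside the blue ring on the sloped tile, the gauge square to the tile's face and the sprung point pushed in about half of its 10 mm travel. Finish while still holding the gauge there in the gripper, and leave the pottery and the other things on the bench alone.

Things in the scene. Friction and masses are not known exactly. Their poses are not given: they have to be found in the camera images.
- clamp_knob (a joint): angle of the red knob, rad: 0 = open, grows clockwise seen from above, 1.4 = end stop, locked. Starts at 0 to 0.2. Friction 0.12 N m, at most 0.2 N m when clamping; stays where it is left. It drives a spring-faced jaw 6 mm per rad towards the carriage and so presses that against the far fence, shifting it by at most 5 mm.
- clamp_knob_grip (a point): point on the knob's axis, 49 mm above the table, the height to grip: an upright bar 42 mm long (this frame's x), 14 mm thick (y), 32 mm tall (top 7 mm above this point) on a disc of 44 mm diameter whose top is 23 mm below this point; z up; the frame turns with the knob. The clamp jaw, 30 mm above the table, is 53 mm beyond the axis.
- bench: fixed aluminium base plate of the clamp, 250 x 270 mm, 12 mm thick, with a dark steel fence on its far side and low end stops; origin on its underside, 25 mm beyond the plate's middle; x points to the far side (from the knob to the fence), y along the carriage's sliding direction, z up. The knob axis is at x = -110 mm, y = 0 in this frame.
- clamp_pad: black rubber-faced bar, 200 mm long along the bench's y, 16 mm tall, that presses on the carriage's near side (spring 2.5 N per mm, 5 to 10 N when locked).
- carriage: grey carriage, 104 x 104 mm base, loose, about 0.7 kg, lying on the bench plate in the channel between pad and fence (5 mm play), anywhere along it; carries the sloped tile. Origin at the centre of its underside, axes as the bench's. Total height 75 mm including the tile.
- tile: square celadon green glazed tile, 86 x 86 x 7 mm, fixed on the carriage with a slope of 20 degrees down towards the robot's side (bench -x); origin at the centre of its upper face, 60 mm above the carriage's underside (72 mm above the table); z axis = outward normal of the face, x up the slope.
- spot (a point): centre of the blue ring (inner diameter 20 mm, outer 27 mm, with a red dot in the centre) painted on the tile's upper face; same axes as the tile; it lies at x = 10, y = -8 mm on the tile's face.
- gauge: pen gauge, 165 mm long, about 0.13 kg: round yellow barrel, diameter 24 mm, from 50 to 165 mm above the point; black collar, diameter 37 mm, at 65 to 71 mm; tapered nose; steel point. Origin at the point's free end when fully out, z along the axis to the barrel's top. It hangs upright in the stand by its collar, origin 10 mm above the table; lift it 70 mm to clear.
- gauge_tip (a joint): how far the steel point is pushed into the gauge, m: 0 = fully out, 0.010 = end of travel. Spring: 0.9 N at the start of travel, 3.2 N at half, 5.4 N at the end.
- gauge_stand: fixed dark wooden block, 80 x 80 x 75 mm, with an upright through hole of 29 mm diameter in its middle holding the gauge; origin at the centre of its underside.
- glaze_jar: amber glaze jar with blue cap, 68 mm in diameter, 80 mm tall, loose, to be left alone; origin under its centre.
- vase: blue vase, 84 mm in diameter, 155 mm tall, loose, to be left alone; origin under its centre.
- bowl: terracotta bowl, 110 mm in diameter, 50 mm tall, loose, to be left alone; origin under its centre.
- cup: white cup, 72 mm in diameter, 60 mm tall, loose, to be left alone; origin under its centre.
- brush: brush, 200 mm long, lying on the table, loose, to be left alone; origin under its middle, x along it.
- gauge_point (a point): the ball end of the sprung steel point, on the gauge's axis; it moves with the point when that is pushed in. Axes as the gauge's.
Mind the look-alikes: they are no part of the job. What is shaped like the gauge but purple is not meant.

How it is judged:
By the outcome, as a careful person would: the job done as asked, in the order asked, and still so for the second after the job is handed in, while the arm keeps its last pose, push and grip.
It also fails if it takes over 58 s, if anything falls off the work surface, if the arm or the gripper's body presses on something with over 40 N, if the wrist force passes 120 N, or if a joint passes its speed limit or range.

### The arm

A 6-joint arm with a two-finger parallel gripper is mounted at the origin on the work surface. World frame = base frame: x ahead of the robot, y to its left, z up, the work surface at z = 0. Lengths are in mm, angles in rad, forces in N, time in s.
With the tool pointing down it reaches from about 200 to 875 mm from the base axis. Payload 3.4 kg.
Tool frame: the origin (TCP) lies midway between the tips of the shut fingers; the grasp point (between the pads) lies 19 mm behind it; z points along the fingers, y is the line along which they close (so a half turn about z gives the same grasp; the last joint's range is limited). The gripper opens to 94 mm and grips with 3 to 60 N. Pads are 16 mm wide; open, the fingers measure 119 mm over their backs; the gripper's body (75 mm by 177 mm) begins 78 mm behind the grasp point.
Start: joints at [1.037, 0.276, 1.505, -0, 1.361, -0.121], TCP at [230.699, 526.732, 174.593] pointing down, gripper open.
Joint ranges: [-2.89, 2.89], [-0.75, 2.08], [0.22, 2.7], [-1.18, 4.32], [0.11, 2.71], [-2.7, 2.7]. Speed limits (rad/s): [2.57, 2.57, 3.14, 3.14, 3.14, 3.14].

### API

Orientations are given as a rotation vector (axis times angle).
In Python, from bench import manip gives the robot as it stands.
- The arm moves only by the tool apply_moves, never from a script. Its arguments are lists of equal length, an entry for each row: "slide": the shift along the tool's x, y, z scaled (see below), a list of three; "rot": the turn, a rotation vector about the tool's x, y, z scaled (see below), a list of three; "claw": the finger opening in mm, from 0 to 94. A call has 1 to 5 rows; each row shifts and turns the commanded pose from where the row before left it, along the tool's axes as they then stand; what a row does not reach is not made up. The controller multiplies each number of a shift by 30 mm and each number of a turn by 5 degrees. A row lasts 1/12 s, in which the tool goes at most 41.7 mm and 7.16 degrees, less where a joint would pass 70% of its speed; a pose out of reach is approached as far as the arm can. A call with a number of a shift or a turn outside -1 to 1 is refused whole. A call with a gripper value outside its range is refused whole. The fingers move at their own pace and stop on an object; "squeeze" is the grip in N (left out, the last holds). Time passes only in rows, so rows that do not move let the fingers close. It gives the time, the measured TCP pose, the force, the opening and the grip force at its end, in the units of the state.
- manip.observe(): the state, without advancing time (a new reading comes with each control period).
- manip.capture(name): name is "scene" or "top" or "wrist"; returns a dict with "frame" (480x640x3 uint8, blue, green, red), "range_z" (480x640 float32, mm along the optical axis (not along the pixel's ray), 0 where there is no reading), "fx", "fy", "cx", "cy" (pixels), "cam_to_world" (4x4, takes a point from camera to world coordinates). Camera axes: x right, y up, looking along -z (the intrinsics and any distortion apply to the point x, -y, -z); pixel columns grow to the right and rows downward; lengths in mm; the calibration is good to about 2 mm. A picture is of the moment at which its call begins.
- manip.job_done(): hands the job in; it is judged then, once.
The state is a dict: "time": time; "joints": joint angles; "joint_velocities": joint speeds; "tau": joint torques, N m; "tcp_pos": TCP position; "ee_rot": TCP orientation; "wrist_force": force on the tool from outside, world axes, zero at the start; "torque": the same for the moment, N m; "grip_width": finger opening in mm; "grip_force": force on a finger pad.
Only numpy, scipy, OpenCV 4.12 (cv2) and the standard library are available. Lean on these libraries where they do the work, as an engineer would, in place of code of your own. Each camera call takes 0.05 s, during which the arm holds its last target. There are 200 camera calls.

## Working session

There is one attempt and no reset: what is moved stays moved. The work goes in short steps, Python scripts to look and compute and a tool call to move; the robot and the scene stay as the last step left them, time stands still between calls to the robot, and variables do not carry over. Pictures are saved under pics/ and viewed, at most 10 in all, crops included, and the job is handed in when it is done.

Besides the shell and the picture viewer there is one more tool, called after "Emit:" by a JSON object that holds its "op" and its "data", one argument or row to a line. apply_moves: Moves the arm, as the interface text tells. Shifts and turns lie within -1 to 1; 1 stands for 30 mm of shift or 5 degrees of turn. Its arguments: {"type":"object","properties":{"slide":{"type":"array"},"rot":{"type":"array"},"claw":{"type":"array"},"squeeze":{"type":"number"}},"required":["slide","rot","claw"]}

```bash
ls; mkdir -p pics; cat > h.py <<'E'
import numpy as np, cv2
from scipy.spatial.transform import Rotation as R
from bench import manip
def cap(n,save=None):
    c=manip.capture(n)
    if save: cv2.imwrite('pics/'+save,c['frame'])
    return c
def pts(c):
    z=c['range_z']; v,u=np.mgrid[0:480,0:640]
    p=np.stack([(u-c['cx'])/c['fx']*z,-(v-c['cy'])/c['fy']*z,-z,np.ones_like(z)],-1)
    w=(p@np.array(c['cam_to_world']).T)[...,:3]; w[z==0]=np.nan
    return w
E
python3 - <<'E'
from h import *
print(manip.observe())
a=cap('scene','s1.png');b=cap('top','t1.png')
for n,c in (('s',a),('t',b)):
    print({k:(v if k not in('frame','range_z') else v.shape) for k,v in c.items()})
    np.savez(n+'1.npz',f=c['frame'],w=pts(c))
E
```

```text
pics
{'time': 0.0, 'joints': array([ 1.03702532e+00,  2.76559103e-01,  1.50610235e+00, -7.60807861e-06,
        1.36065273e+00, -1.20988493e-01]), 'joint_velocities': array([0.00042729, 0.00084748, 0.00081115, 0.0009322 , 0.00020622,
       0.00078093]), 'tau': array([-9.37602854e-04, -4.04592454e+01, -2.37225902e+01,  6.99309655e-02,
        3.46833339e-02, -1.48935342e-04]), 'tcp_pos': array([230.36279412, 526.18648373, 173.73749798]), 'ee_rot': array([-6.43689056e-01, -3.07438263e+00,  2.56385642e-03]), 'wrist_force': array([-0.68800048, -0.09614081,  0.40470526]), 'torque': array([ 0.00202326,  0.00406259, -0.02117327]), 'grip_force': 0.0, 'grip_width': 94.05314838028573}
{'frame': (480, 640, 3), 'range_z': (480, 640), 'fx': 582.9585397553399, 'fy': 582.9585397553399, 'cx': 315.5773744491035, 'cy': 235.00443261187033, 'cam_to_world': array([[-5.22559674e-01, -6.74908459e-01,  5.20989404e-01,
         1.20065173e+03],
       [ 8.52587426e-01, -4.17302765e-01,  3.14568089e-01,
         4.17352558e+02],
       [ 5.10565501e-03,  6.08569613e-01,  7.93484063e-01,
         1.19673051e+03],
       [ 0.00000000e+00,  0.00000000e+00,  0.00000000e+00,
         1.00000000e+00]])}
{'frame': (480, 640, 3), 'range_z': (480, 640), 'fx': 521.6013210438521, 'fy': 521.6013210438521, 'cx': 315.3052585894265, 'cy': 243.61843850159403, 'cam_to_world': array([[ 2.68244554e-02,  9.80882248e-01, -1.92744558e-01,
         2.69768721e+02],
       [-9.99584623e-01,  2.42872081e-02, -1.55149480e-02,
        -4.30149186e+01],
       [-1.05371099e-02,  1.93080676e-01,  9.81126303e-01,
         1.20354205e+03],
       [ 0.00000000e+00,  0.00000000e+00,  0.00000000e+00,
         1.00000000e+00]])}
```

View pics/s1.png

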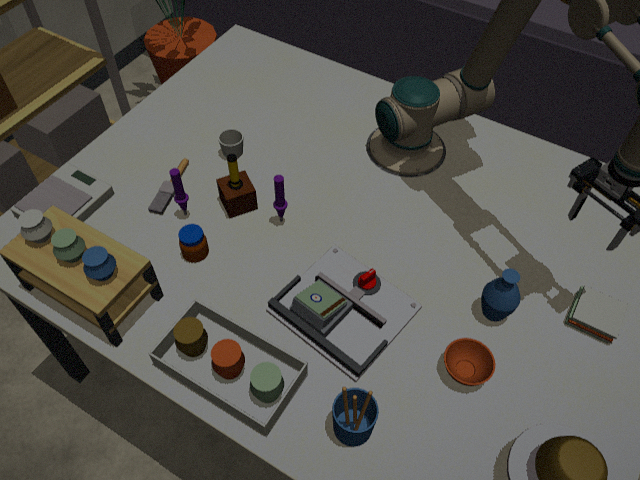

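View pics/t1.png

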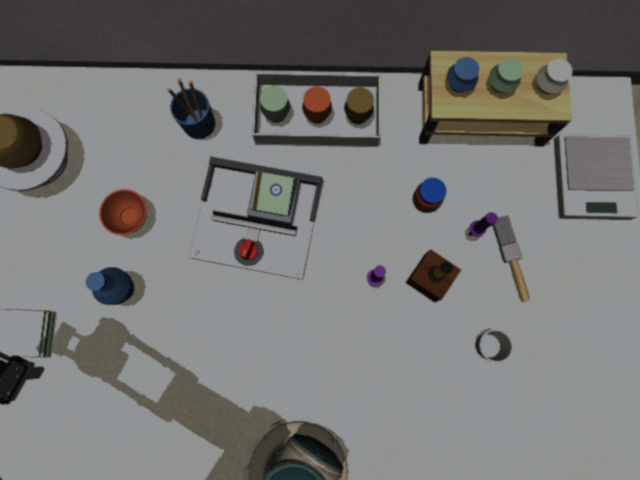

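The pictures show the red knob at scene (368,280) / top (248,249), and the blue ring on the tile at (316,298) / (275,190). The gauge in its stand is at (235,175) / (438,270), with purple look-alikes on either side of it.

```bash
python3 - <<'E'
from h import *
np.set_printoptions(precision=1,suppress=True)
def box(w,b): u0,u1,v0,v1=b; m=np.zeros((480,640),bool); m[v0:v1,u0:u1]=1; return m
for n,kb,gb,tb,bb in (('s1.npz',(350,385,262,298),(222,245,150,190),(285,350,275,325),(255,425,240,385)),('t1.npz',(230,268,232,268),(425,460,255,285),(245,300,165,222),(185,325,155,285))):
    d=np.load(n); w=d['w']; hsv=cv2.cvtColor(d['f'],cv2.COLOR_BGR2HSV).astype(int); h,s,v=[hsv[...,i] for i in range(3)]
    red=((h<8)|(h>172))&(s>150)&(v>60)&box(w,kb)
    P=w[red]; P=P[np.isfinite(P[:,0])]
    print(n,'red',len(P),'zrange',np.nanpercentile(P[:,2],[2,50,98]))
    T=P[P[:,2]>42]; c=T.mean(0); u,sv,vt=np.linalg.svd((T-c)[:,:2],full_matrices=False); print(' knob bar top',len(T),c,'mid',(T.min(0)+T.max(0))/2,'ang',np.degrees(np.arctan2(vt[0,1],vt[0,0])),sv/np.sqrt(len(T)))
    T=P[(P[:,2]<32)]; print(' disc',len(T),T.mean(0) if len(T) else '')
    g=(h>15)&(h<38)&(s>110)&(v>50)&box(w,gb); P=w[g];P=P[np.isfinite(P[:,0])]; print(' yellow',len(P),np.median(P,0),P[:,2].max()); 
    T=P[P[:,2]>165]; print('  top',len(T),T.mean(0) if len(T) else '')
    t=(h>38)&(h<85)&(s>30)&box(w,tb); P=w[t];P=P[np.isfinite(P[:,0])&(w[t][:,2]>50)&(w[t][:,2]<95)] if 0 else P[(P[:,2]>50)&(P[:,2]<95)]
    c=np.median(P,0); u,sv,vt=np.linalg.svd(P-P.mean(0),full_matrices=False); nrm=vt[2]*np.sign(vt[2,2]); print(' tile',len(P),c,nrm,'slope',np.degrees(np.arccos(nrm[2])),'upslope az',np.degrees(np.arctan2(-nrm[1],-nrm[0])))
    b=(h>95)&(h<135)&(s>80)&box(w,tb); P=w[b];P=P[(P[:,2]>50)&(P[:,2]<95)]; print(' ring',len(P),P.mean(0),(P.min(0)+P.max(0))/2)
    # plate
    m=box(w,bb)&(abs(w[...,2]-12)<4)&(s<60); P=w[m]; r=cv2.minAreaRect(P[:,:2].astype(np.float32)); print(' plate',len(P),r)
    wb=np.linalg.norm
    # stand top
    m=(abs(w[...,2]-75)<6)&(wb(w[...,:2]-[0,0],axis=-1)<2000); mm=np.zeros_like(m); 
    sb=(212,262,165,220) if n[0]=='s' else (402,465,245,305)
    m&=box(w,sb); P=w[m]; r=cv2.minAreaRect(P[:,:2].astype(np.float32)); print(' stand',len(P),r,np.median(P[:,2]))
E
```

```text
s1.npz red 175 zrange [20.9 29.9 58.7]
 knob bar top 75 [487.1 129.3  54.5] mid [485.5 129.5  54.5] ang -21.16154141966727 [11.5  4.1]
 disc 96 [488.1 136.   26. ]
 yellow 178 [ 441.3 -283.3  132.9] 168.73330550314358
  top 7 [ 443.8 -283.2  167.1]
 tile 828 [610.   74.8  72.1] [-0.3  0.1  0.9] slope 19.134071934438513 upslope az -10.932353497260328
 ring 30 [615.7  65.6  75.2] [614.7  65.3  75.9]
 plate 5383 ((578.3946533203125, 110.26048278808594), (374.6941223144531, 379.7682189941406), 29.69487953186035)
 stand 606 ((433.4478454589844, -291.180908203125), (86.44611358642578, 80.76058959960938), 57.22642135620117) 74.41673180532746
t1.npz red 217 zrange [21.9 29.2 59.6]
 knob bar top 94 [482.4 129.7  56. ] mid [480.8 130.2  53.8] ang 163.0391214629824 [11.5  4.2]
 disc 121 [480.3 128.3  26.2]
 yellow 6 [ 421.5 -283.1  141.9] 150.7135870571458
  top 0 
 tile 1092 [599.7  73.2  70.8] [-0.3  0.1  0.9] slope 20.06463286246426 upslope az -8.526349622756697
 ring 36 [614.4  67.2  76. ] [614.   67.7  75.1]
 plate 6220 ((547.1513671875, 138.61080932617188), (323.8690185546875, 273.88665771484375), 84.31365203857422)
 stand 1070 ((431.7219543457031, -288.98345947265625), (80.44662475585938, 81.84599304199219), 56.65609359741211) 75.74984728225058
```

```bash
cat >> h.py <<'E'
np.set_printoptions(precision=3,suppress=True)
def down(az,tilt=None):
    "tool pointing down, tool y at azimuth az (deg)"
    a=np.radians(az); y=np.array([np.cos(a),np.sin(a),0]); z=np.array([0,0,-1.])
    return np.column_stack([np.cross(y,z),y,z])
def plan(pos,M,n,p0=None,M0=None):
    "rows (slide,rot) from measured pose to pos, M in n equal steps"
    o=manip.observe(); p=np.array(o['tcp_pos']) if p0 is None else p0
    C=R.from_rotvec(o['ee_rot']).as_matrix() if M0 is None else M0
    rv=R.from_matrix(C.T@M).as_rotvec(); st=(np.array(pos)-p)/n
    for i in range(n):
        print(np.round(C.T@st/30,3).tolist(), np.round(np.degrees(rv)/n/5,3).tolist())
        C=C@R.from_rotvec(rv/n).as_matrix()
E
python3 - <<'E'
from h import *
o=manip.observe(); C=R.from_rotvec(o['ee_rot']).as_matrix(); print(C, 'y az',np.degrees(np.arctan2(C[1,1],C[0,1])))
plan([475,135,215],down(71),15); print()
plan([475,135,215],down(-109),15)
E
```

```text
[[-0.916  0.401 -0.001]
 [ 0.401  0.916 -0.001]
 [ 0.    -0.002 -1.   ]] y az 66.34888706042156
[-0.847, -0.578, -0.091] [-0.001, -0.0, -0.062]
[-0.844, -0.583, -0.091] [-0.001, -0.0, -0.062]
[-0.84, -0.588, -0.091] [-0.001, -0.0, -0.062]
[-0.837, -0.592, -0.091] [-0.001, -0.0, -0.062]
[-0.834, -0.597, -0.091] [-0.001, -0.0, -0.062]
[-0.831, -0.601, -0.091] [-0.001, -0.0, -0.062]
[-0.827, -0.606, -0.091] [-0.001, -0.0, -0.062]
[-0.824, -0.61, -0.091] [-0.001, -0.0, -0.062]
[-0.821, -0.614, -0.091] [-0.001, -0.0, -0.062]
[-0.818, -0.619, -0.091] [-0.001, -0.0, -0.062]
[-0.814, -0.623, -0.091] [-0.001, -0.0, -0.062]
[-0.811, -0.628, -0.091] [-0.001, -0.0, -0.062]
[-0.807, -0.632, -0.091] [-0.001, -0.0, -0.062]
[-0.804, -0.636, -0.091] [-0.001, -0.0, -0.062]
[-0.8, -0.641, -0.091] [-0.001, -0.0, -0.062]

[-0.847, -0.578, -0.091] [-0.0, 0.002, 2.338]
[-0.946, -0.395, -0.091] [-0.0, 0.002, 2.338]
[-1.007, -0.195, -0.091] [-0.0, 0.002, 2.338]
[-1.025, 0.013, -0.091] [-0.0, 0.002, 2.338]
[-1.001, 0.22, -0.091] [-0.0, 0.002, 2.338]
[-0.936, 0.419, -0.092] [-0.0, 0.002, 2.338]
[-0.832, 0.6, -0.092] [-0.0, 0.002, 2.338]
[-0.693, 0.756, -0.092] [-0.0, 0.002, 2.338]
[-0.525, 0.881, -0.092] [-0.0, 0.002, 2.338]
[-0.336, 0.969, -0.092] [-0.0, 0.002, 2.338]
[-0.133, 1.017, -0.092] [-0.0, 0.002, 2.338]
[0.076, 1.022, -0.092] [-0.0, 0.002, 2.338]
[0.282, 0.986, -0.092] [-0.0, 0.002, 2.338]
[0.476, 0.908, -0.092] [-0.0, 0.002, 2.338]
[0.65, 0.793, -0.092] [-0.0, 0.002, 2.338]
```

Emit:
{"op": "apply_moves", "data": {
  "slide": [
    [-0.85,-0.58,-0.15],
    [-0.84,-0.58,-0.15],
    [-0.84,-0.59,-0.15],
    [-0.84,-0.59,-0.15],
    [-0.83,-0.6,-0.15]
  ],
  "rot": [
    [0,0,-0.06],
    [0,0,-0.06],
    [0,0,-0.06],
    [0,0,-0.06],
    [0,0,-0.06]
  ],
  "claw": [60,60,60,60,60]
}}

```text
time: 0.52
tcp_pos: [312.3, 394.8, 196.8]
ee_rot: [-0.602, -3.083, 0.001]
wrist_force: [-0.4, -0.5, -0.5]
grip_width: 64.0
grip_force: 0.0
```

Emit:
{"op": "apply_moves", "data": {
  "slide": [
    [-0.83,-0.6,-0.05],
    [-0.83,-0.6,-0.05],
    [-0.82,-0.61,-0.05],
    [-0.82,-0.61,-0.05],
    [-0.82,-0.61,-0.05]
  ],
  "rot": [
    [0,0,-0.06],
    [0,0,-0.06],
    [0,0,-0.06],
    [0,0,-0.06],
    [0,0,-0.06]
  ],
  "claw": [60,60,60,60,60]
}}

```text
time: 0.93
tcp_pos: [393.9, 264.8, 204.4]
ee_rot: [-0.562, -3.09, 0.0]
wrist_force: [-0.2, 0.9, -0.9]
grip_width: 59.8
grip_force: 0.0
```

Emit:
{"op": "apply_moves", "data": {
  "slide": [
    [-0.81,-0.62,0],
    [-0.81,-0.63,0],
    [-0.8,-0.63,0],
    [-0.8,-0.64,0],
    [0,0,0]
  ],
  "rot": [
    [0,0,-0.06],
    [0,0,-0.06],
    [0,0,-0.06],
    [0,0,-0.06],
    [0,0,0]
  ],
  "claw": [60,60,60,60,60]
}}

```text
time: 1.35
tcp_pos: [460.9, 157.6, 204.1]
ee_rot: [0.537, 3.094, -0.004]
wrist_force: [0.3, 0.4, -0.3]
grip_width: 60.2
grip_force: 0.0
```

```bash
python3 - <<'E'
from h import *
c=cap('wrist','w1.png'); np.savez('w1.npz',f=c['frame'],w=pts(c)); print(c['fx'],c['cam_to_world']); print(manip.observe()['joints'],manip.observe()['tcp_pos'])
E
```

```text
430.9891906161119 [[  0.336  -0.904  -0.266 382.83 ]
 [  0.942   0.322   0.096 185.115]
 [ -0.001  -0.283   0.959 413.409]
 [  0.      0.      0.      1.   ]]
[ 0.192  0.125  1.629 -0.     1.388 -1.035] [459.172 159.946 204.065]
```

View pics/w1.png

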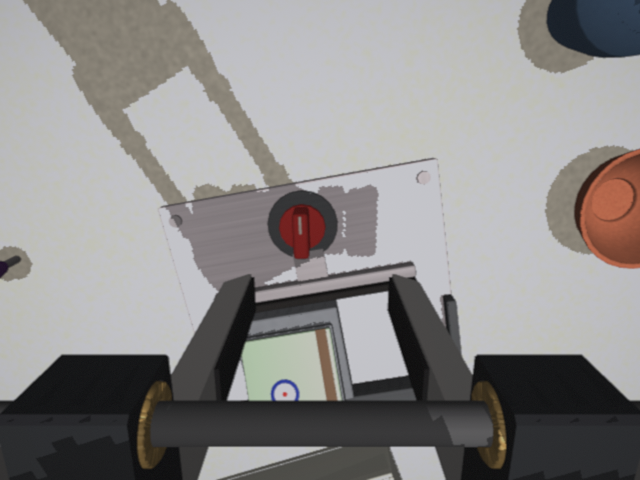

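The knob's dark-rimmed disc is centred near (302,225) with the bar pointing almost straight down. The ring is at (285,393), partly above the gripper crossbar.

```bash
cat > meas.py <<'E'
from h import *
def fit(p): # project pixel set to plane z
    pass
def knob(c,w,h,s,v,b):
    m=np.zeros((480,640),bool); m[b[2]:b[3],b[0]:b[1]]=1
    red=((h<8)|(h>172))&(s>150)&(v>60)&m&np.isfinite(w[...,0])
    T=w[red&(w[...,2]>48)&(w[...,2]<62)]; D=w[red&(w[...,2]<35)]
    r=cv2.minAreaRect(T[:,:2].astype(np.float32)); 
    print('bar',len(T),T.mean(0),r); 
    if len(D)>5: print('disc',len(D),cv2.minEnclosingCircle(D[:,:2].astype(np.float32)),np.median(D[:,2]))
def ring(c,w,h,s,v,b):
    m=np.zeros((480,640),bool); m[b[2]:b[3],b[0]:b[1]]=1
    k=(h>95)&(h<135)&(s>80)&m&(w[...,2]>55)&(w[...,2]<95)
    P=w[k]; print('ring',len(P),P.mean(0),(P.min(0)+P.max(0))/2, np.ptp(P,0))
    t=(h>35)&(h<90)&(s>25)&m&(w[...,2]>50)&(w[...,2]<95)
    P=w[t]; q=P-np.median(P,0); n=np.linalg.svd(q,full_matrices=False)[2][2]; 
    k=abs(q@n)<2; q=P[k]-P[k].mean(0); n=np.linalg.svd(q,full_matrices=False)[2][2]; n*=np.sign(n[2]); print('tile',k.sum(),P[k].mean(0),'n',n,'slope',np.degrees(np.arccos(n[2])),'upaz',np.degrees(np.arctan2(-n[1],-n[0])))
def hs(f):
    x=cv2.cvtColor(f,cv2.COLOR_BGR2HSV).astype(int); return x[...,0],x[...,1],x[...,2]
E
python3 - <<'E'
from meas import *
d=np.load('w1.npz'); h,s,v=hs(d['f']); w=d['w']
knob(0,w,h,s,v,(260,345,185,275)); ring(0,w,h,s,v,(240,345,320,402))
# plate edges direction: fit pad
m=np.zeros((480,640),bool); m[180:260,260:345]=1
for z0,z1 in((20,32),):
    k=m&(w[...,2]>z0)&(w[...,2]<z1); P=w[k]; print(cv2.minEnclosingCircle(P[:,:2].astype(np.float32)), cv2.minAreaRect(P[:,:2].astype(np.float32)))
for u,vv in((162,207),(436,158)): print(w[vv+2,u+(3 if u<300 else -3)])
print(w[222,302],w[245,302])
E
```

```text
bar 629 [480.589 130.609  54.666] ((480.5574035644531, 130.4526824951172), (14.0110502243042, 39.69615936279297), 71.59231567382812)
disc 921 ((481.21563720703125, 129.9940643310547), 21.50117301940918) 25.294050042659023
ring 157 [608.66   67.756  73.264] [611.922  66.501  73.247] [21.775 26.098  7.769]
tile 2117 [584.227  56.454  64.862] n [-0.338  0.057  0.939] slope 20.075617808161017 upaz -9.61652487892158
((488.65875244140625, 131.06466674804688), 28.707246780395508) ((484.25250244140625, 133.076171875), (50.9394416809082, 42.86301040649414), 44.92445373535156)
[423.726  10.819  11.312]
[464.894 265.344  11.141]
[469.41  136.072  54.971] [488.795 128.908  55.613]
```

```bash
python3 - <<'E'
from meas import *
d=np.load('w1.npz'); w=d['w']
a=np.radians(-9.4); q=w[...,:2]-[481,130.3]; bx=q@[np.cos(a),np.sin(a)]; by=q@[-np.sin(a),np.cos(a)]
for x in range(20,62,4): 
    k=(abs(bx-x)<2)&(abs(by)<25); 
    print(x,[round(float(np.nanmax(w[...,2][k&(abs(by-y)<2.5)],initial=-1)),0) for y in range(-20,21,5)])
plan([481,130.3,204],down(71.6),1); plan([481,130.3,31],down(71.6),7)
E
```

```text
20 [20.0, 18.0, 55.0, 56.0, 57.0, 55.0, 26.0, 19.0, 19.0]
24 [18.0, 20.0, -1.0, -1.0, -1.0, 18.0, 19.0, 19.0, 19.0]
28 [19.0, 19.0, -1.0, -1.0, 19.0, 20.0, 20.0, 20.0, 17.0]
32 [13.0, 19.0, 20.0, 18.0, 20.0, 19.0, 20.0, 20.0, 13.0]
36 [13.0, 20.0, 19.0, 20.0, 20.0, 19.0, 20.0, 20.0, 13.0]
40 [13.0, 19.0, 20.0, 20.0, 19.0, 20.0, 20.0, 20.0, 13.0]
44 [12.0, 19.0, 20.0, 20.0, 20.0, 20.0, 20.0, 19.0, 13.0]
48 [13.0, 20.0, 20.0, 19.0, 20.0, 20.0, 20.0, 20.0, 12.0]
52 [13.0, 20.0, 20.0, 20.0, 21.0, 20.0, 20.0, 20.0, 13.0]
56 [28.0, 28.0, 29.0, 28.0, 28.0, 28.0, 28.0, 29.0, 29.0]
60 [28.0, 29.0, 29.0, 29.0, 29.0, 28.0, 28.0, 29.0, 29.0]
[-1.018, -0.685, 0.002] [-0.008, -0.005, -0.259]
[-0.146, -0.097, 0.824] [-0.001, -0.001, -0.037]
[-0.145, -0.098, 0.824] [-0.001, -0.001, -0.037]
[-0.145, -0.098, 0.824] [-0.001, -0.001, -0.037]
[-0.145, -0.099, 0.824] [-0.001, -0.001, -0.037]
[-0.144, -0.1, 0.824] [-0.001, -0.001, -0.037]
[-0.144, -0.1, 0.824] [-0.001, -0.001, -0.037]
[-0.144, -0.101, 0.824] [-0.001, -0.001, -0.037]
```

Emit:
{"op": "apply_moves", "data": {
  "slide": [
    [-0.51,-0.34,0.2],
    [-0.51,-0.34,0.4],
    [0,0,0.9],
    [0,0,0.9],
    [0,0,0.9]
  ],
  "rot": [
    [0,0,-0.13],
    [0,0,-0.13],
    [0,0,0],
    [0,0,0],
    [0,0,0]
  ],
  "claw": [60,60,60,60,60],
  "squeeze": 40
}}

```text
time: 1.82
tcp_pos: [479.8, 133.7, 104.6]
ee_rot: [0.495, 3.102, 0.002]
wrist_force: [-0.3, -0.2, -0.4]
grip_width: 59.5
grip_force: 0.0
```

Emit:
{"op": "apply_moves", "data": {
  "slide": [
    [0,0,0.9],
    [0,0,0.8],
    [0,0,0.5],
    [0,0,0.1],
    [0,0,0]
  ],
  "rot": [
    [0,0,0],
    [0,0,0],
    [0,0,0],
    [0,0,0],
    [0,0,0]
  ],
  "claw": [50,40,40,40,40]
}}

```text
time: 2.23
tcp_pos: [478.9, 133.5, 35.6]
ee_rot: [-0.494, -3.099, 0.001]
wrist_force: [-0.4, -0.2, 0.3]
grip_width: 40.1
grip_force: 0.0
```

```bash
python3 - <<'E'
from h import *
o=manip.observe(); print(o['tcp_pos'],o['wrist_force'],o['joints']); plan([481,130.3,31],down(71.6),1)
E
```

```text
[478.903 133.504  35.624] [-0.419 -0.238  0.25 ] [ 0.131  0.285  1.875  0.001  0.985 -1.124]
[-0.1, -0.08, 0.154] [-0.009, -0.034, 0.06]
```

Emit:
{"op": "apply_moves", "data": {
  "slide": [
    [-0.1,-0.08,0.12],
    [0,0,0],
    [0,0,0],
    [0,0,0],
    [0,0,0]
  ],
  "rot": [
    [0,0,0.06],
    [0,0,0],
    [0,0,0],
    [0,0,0],
    [0,0,0]
  ],
  "claw": [40,10,5,5,5],
  "squeeze": 40
}}

```text
time: 2.65
tcp_pos: [483.1, 129.5, 33.7]
ee_rot: [0.504, 3.1, 0.001]
wrist_force: [-0.3, 0.4, -0.4]
grip_width: 17.1
grip_force: 0.0
```

Emit:
{"op": "apply_moves", "data": {
  "slide": [
    [0,0,0],
    [0,0,0],
    [0,0,0]
  ],
  "rot": [
    [0,0,0],
    [0,0,0],
    [0,0,0]
  ],
  "claw": [5,5,5]
}}

```text
time: 2.9
tcp_pos: [482.6, 129.5, 33.1]
ee_rot: [0.504, 3.101, 0.0]
wrist_force: [-0.5, -0.1, 0.4]
grip_width: 5.5
grip_force: 0.0
```

```bash
python3 - <<'E'
from h import *
o=manip.observe(); print(o['tcp_pos'],o['wrist_force'],o['joints'],o['torque'],o['grip_width'],o['grip_force']); plan([481,130.3,31],down(0.4),15)
E
```

```text
[482.609 129.463  33.135] [-0.525 -0.132  0.359] [ 0.123  0.289  1.876  0.     0.976 -1.126] [-0.028 -0.064 -0.041] 5.480117968676701 0.0
[0.004, 0.001, 0.005] [0.0, 0.0, 0.949]
[0.004, 0.0, 0.005] [0.0, 0.0, 0.949]
[0.004, -0.0, 0.005] [0.0, 0.0, 0.949]
[0.004, -0.0, 0.005] [0.0, 0.0, 0.949]
[0.004, -0.001, 0.005] [0.0, 0.0, 0.949]
[0.004, -0.001, 0.005] [0.0, 0.0, 0.949]
[0.004, -0.001, 0.005] [0.0, 0.0, 0.949]
[0.004, -0.002, 0.005] [0.0, 0.0, 0.949]
[0.004, -0.002, 0.005] [0.0, 0.0, 0.949]
[0.003, -0.002, 0.005] [0.0, 0.0, 0.949]
[0.003, -0.003, 0.005] [0.0, 0.0, 0.949]
[0.003, -0.003, 0.005] [0.0, 0.0, 0.949]
[0.003, -0.003, 0.005] [0.0, 0.0, 0.949]
[0.002, -0.003, 0.005] [0.0, 0.0, 0.949]
[0.002, -0.003, 0.005] [0.0, 0.0, 0.949]
```

The fingers closed to 5.5 mm with no force, so nothing is between them. I'll look before moving again.

```bash
python3 - <<'E'
from h import *
c=cap('wrist'); np.savez('w2.npz',f=c['frame'],w=pts(c)); s=cap('scene'); np.savez('s2.npz',f=s['frame'],w=pts(s))
a=c['frame'][100:480,100:540]; b=cv2.resize(s['frame'][220:330,310:430],None,fx=3,fy=3)
im=np.zeros((380,800,3),np.uint8); im[:380,:440]=a; im[:330,440:800]=b; cv2.imwrite('pics/c2.png',im)
E
```

```text
(no output)
```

View pics/c2.png

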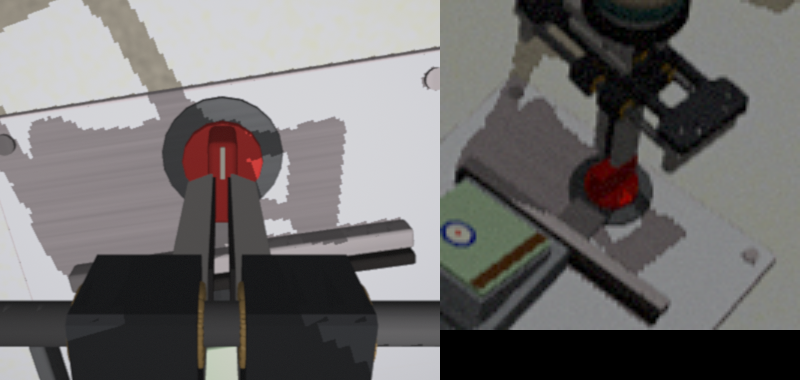

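```bash
python3 - <<'E'
from meas import *
d=np.load('w2.npz'); w=d['w']; h,s,v=hs(d['f'])
# image coords = crop + (100,100)
for v_ in (225,235,250,262,270,276,280,284,290,300,320):
    print(v_,[(u,np.round(w[v_,u]).tolist()) for u in (300,322,345)])
knob(0,w,h,s,v,(260,390,190,330))
o=manip.observe(); print(o['tcp_pos'],o['grip_width'],R.from_rotvec(o['ee_rot']).as_matrix())
d=np.load('s2.npz'); knob(0,d['w'],*hs(d['f']),(345,390,255,300))
E
```

```text
225 [(300, [460.0, 124.0, 17.0]), (322, [462.0, 136.0, 25.0]), (345, [468.0, 147.0, 18.0])]
235 [(300, [464.0, 123.0, 24.0]), (322, [462.0, 136.0, 44.0]), (345, [471.0, 146.0, 25.0])]
250 [(300, [471.0, 121.0, 25.0]), (322, [465.0, 135.0, 56.0]), (345, [479.0, 143.0, 25.0])]
262 [(300, [478.0, 118.0, 25.0]), (322, [471.0, 133.0, 55.0]), (345, [486.0, 141.0, 25.0])]
270 [(300, [483.0, 117.0, 24.0]), (322, [nan, nan, nan]), (345, [489.0, 140.0, 27.0])]
276 [(300, [485.0, 116.0, 25.0]), (322, [477.0, 131.0, 57.0]), (345, [493.0, 139.0, 26.0])]
280 [(300, [470.0, 123.0, 71.0]), (322, [479.0, 130.0, 56.0]), (345, [476.0, 142.0, 71.0])]
284 [(300, [470.0, 123.0, 75.0]), (322, [481.0, 130.0, 55.0]), (345, [477.0, 141.0, 74.0])]
290 [(300, [470.0, 124.0, 81.0]), (322, [484.0, 129.0, 55.0]), (345, [476.0, 141.0, 81.0])]
300 [(300, [471.0, 124.0, 90.0]), (322, [489.0, 127.0, 56.0]), (345, [476.0, 141.0, 91.0])]
320 [(300, [471.0, 125.0, 107.0]), (322, [499.0, 124.0, 56.0]), (345, [476.0, 140.0, 107.0])]
bar 1409 [475.936 131.411  54.688] ((480.9073486328125, 129.952880859375), (13.748984336853027, 40.93093490600586), 71.530517578125)
disc 2372 ((480.96063232421875, 129.7454833984375), 21.60639190673828) 25.287336707067695
[482.582 129.459  33.033] 5.069692148475348 [[-0.949  0.317  0.   ]
 [ 0.317  0.949  0.   ]
 [-0.     0.    -1.   ]]
bar 34 [494.085 126.277  54.211] ((484.9818420410156, 128.79808044433594), (13.260915756225586, 37.868141174316406), 68.96978759765625)
disc 87 ((483.29888916015625, 128.90245056152344), 23.059221267700195) 24.890644411538005
```

```bash
python3 - <<'E'
from meas import *
M=R.from_rotvec([0.537,3.094,-0.004]).as_matrix(); t=np.array([459.2,160,204])
w=np.load('w1.npz')['w']
print('w1 tool coords')
for v in (276,279,284,300,330): print(v,[np.round((w[v,u]-t)@M).tolist() for u in (236,242,250,392,400,406)])
o=manip.observe(); M=R.from_rotvec(o['ee_rot']).as_matrix()
w=np.load('w2.npz')['w']; print('w2')
for v in (279,284,300,330): print(v,[np.round((w[v,u]-o['tcp_pos'])@M).tolist() for u in (292,300,308,318,338,345,352)])
# scene view: points near the knob within 40mm
w=np.load('s2.npz')['w']; q=(w-o['tcp_pos'])@M
k=(abs(q[...,0])<12)&(abs(q[...,1])<25)&(q[...,2]<5)&(q[...,2]>-90)
for r in range(240,300,3):
    u=np.where(k[r])[0]
    if len(u): print(r,[(x,np.round(q[r,x]).tolist()) for x in u[::max(1,len(u)//4)]])
E
```

```text
w1 tool coords
276 [[-86.0, -88.0, 194.0], [7.0, -37.0, -33.0], [8.0, -34.0, -34.0], [6.0, 29.0, -30.0], [8.0, 32.0, -34.0], [-79.0, 80.0, 176.0]]
279 [[8.0, -39.0, -37.0], [7.0, -37.0, -36.0], [6.0, -34.0, -32.0], [6.0, 29.0, -33.0], [8.0, 32.0, -37.0], [8.0, 34.0, -37.0]]
284 [[8.0, -38.0, -42.0], [7.0, -36.0, -41.0], [6.0, -33.0, -37.0], [6.0, 28.0, -39.0], [8.0, 31.0, -42.0], [7.0, 33.0, -41.0]]
300 [[7.0, -35.0, -57.0], [6.0, -34.0, -54.0], [1.0, -32.0, -43.0], [0.0, 28.0, -42.0], [6.0, 29.0, -53.0], [8.0, 30.0, -58.0]]
330 [[3.0, -32.0, -73.0], [-2.0, -32.0, -64.0], [-129.0, -71.0, 163.0], [-146.0, 72.0, 192.0], [-3.0, 28.0, -61.0], [3.0, 28.0, -73.0]]
w2
279 [[-8.0, -16.0, 6.0], [10.0, -10.0, -36.0], [10.0, -6.0, -37.0], [4.0, -2.0, -22.0], [9.0, 7.0, -36.0], [10.0, 10.0, -37.0], [-8.0, 16.0, 7.0]]
284 [[10.0, -13.0, -42.0], [10.0, -10.0, -42.0], [10.0, -6.0, -42.0], [1.0, -2.0, -21.0], [10.0, 6.0, -42.0], [9.0, 9.0, -41.0], [10.0, 12.0, -42.0]]
300 [[10.0, -12.0, -58.0], [9.0, -9.0, -57.0], [10.0, -6.0, -58.0], [-7.0, -2.0, -22.0], [10.0, 6.0, -57.0], [10.0, 8.0, -58.0], [10.
[... 1249 characters left out ...]
3.0, -5.0, -21.0]), (np.int64(370), [-9.0, 12.0, -45.0]), (np.int64(371), [-8.0, 15.0, -48.0]), (np.int64(372), [-3.0, 14.0, -42.0]), (np.int64(373), [-0.0, 14.0, -40.0]), (np.int64(374), [11.0, 8.0, -22.0])]
276 [(np.int64(364), [-12.0, -2.0, -19.0]), (np.int64(366), [-10.0, 2.0, -23.0]), (np.int64(368), [-4.0, 4.0, -19.0]), (np.int64(370), [-0.0, 6.0, -18.0]), (np.int64(372), [6.0, 8.0, -14.0])]
279 [(np.int64(367), [-10.0, 7.0, -16.0]), (np.int64(368), [-7.0, 7.0, -13.0]), (np.int64(369), [-1.0, 6.0, -6.0]), (np.int64(370), [1.0, 7.0, -4.0]), (np.int64(371), [4.0, 7.0, -3.0]), (np.int64(372), [6.0, 9.0, -2.0])]
282 [(np.int64(366), [-12.0, 7.0, -4.0]), (np.int64(367), [-11.0, 9.0, -5.0])]
```

Both cameras put the real fingertips about 35 mm short of the reported TCP, some 13 mm above the bar. I'll treat the reported TCP as 35 mm too deep along tool z. Next I open, go down about 33 mm and grip again, watching the force.

Emit:
{"op": "apply_moves", "data": {
  "slide": [
    [0,0,0],
    [0,0,0],
    [0,0,0.1],
    [0,0,0.3],
    [0,0,0.3]
  ],
  "rot": [
    [0,0,0],
    [0,0,0],
    [0,0,0],
    [0,0,0],
    [0,0,0]
  ],
  "claw": [40,40,40,40,40]
}}

```text
time: 3.42
tcp_pos: [482.8, 129.5, 11.4]
ee_rot: [0.504, 3.1, 0.0]
wrist_force: [0.1, -0.0, 0.0]
grip_width: 34.7
grip_force: 0.0
```

Emit:
{"op": "apply_moves", "data": {
  "slide": [
    [0,0,0.3],
    [0,0,0.1],
    [0,0,0],
    [0,0,0]
  ],
  "rot": [
    [0,0,0],
    [0,0,0],
    [0,0,0],
    [0,0,0]
  ],
  "claw": [40,40,40,40]
}}

```text
time: 3.75
tcp_pos: [482.3, 129.4, -0.5]
ee_rot: [-0.503, -3.1, 0.0]
wrist_force: [-0.2, -0.3, 0.0]
grip_width: 39.7
grip_force: 0.0
```

Emit:
{"op": "apply_moves", "data": {
  "slide": [
    [0,0,0],
    [0,0,0],
    [0,0,0],
    [0,0,0],
    [0,0,0]
  ],
  "rot": [
    [0,0,0],
    [0,0,0],
    [0,0,0],
    [0,0,0],
    [0,0,0]
  ],
  "claw": [8,8,8,8,8]
}}

```text
time: 4.17
tcp_pos: [482.9, 129.8, 0.3]
ee_rot: [0.504, 3.1, 0.001]
wrist_force: [0.6, 2.0, 0.6]
grip_width: 13.7
grip_force: 40.0
```

```bash
python3 - <<'E'
from h import *
o=manip.observe(); print(o['tcp_pos'],o['wrist_force'],o['joints'],o['torque'],o['grip_width'],o['grip_force']); M=R.from_rotvec(o['ee_rot']).as_matrix()
w=pts(cap('wrist'));q=(w-o['tcp_pos'])@M
k=(q[...,0]>4)&(q[...,0]<14)&(abs(q[...,1])<30)&(q[...,2]<-25)&(q[...,2]>-80); v,u=np.where(k); print(len(v),np.percentile(q[k][:,2],[95,99,100]),np.round(q[k].mean(0)))
for r in range(v.min(),v.min()+8): j=np.where(k[r])[0]; print(r,len(j),np.median(q[r,j],0))
E
```

```text
[482.928 129.848   0.297] [0.619 2.028 0.605] [ 0.123  0.331  1.917  0.001  0.893 -1.126] [ 0.345 -0.003  0.02 ] 13.685866499053665 40.00010132789612
4615 [-25.492 -25.083 -25.004] [  9.  -1. -56.]
261 10 [ 13.955  -1.927 -25.318]
262 22 [ 13.515  -1.257 -25.427]
263 20 [ 12.982  -9.679 -25.275]
264 23 [ 12.506   9.198 -25.253]
265 21 [ 12.091   8.787 -25.465]
266 26 [ 11.516   7.835 -25.276]
267 22 [ 11.113  -0.347 -25.502]
268 29 [ 10.615 -11.284 -25.485]
```

Gripped now: 13.7 mm at 40 N. Turning clockwise, which is +z of the tool.

Emit:
{"op": "apply_moves", "data": {
  "slide": [
    [0,-0.006,0],
    [0,-0.006,0],
    [0,-0.006,0],
    [0,-0.006,0],
    [0,-0.006,0]
  ],
  "rot": [
    [0,0,0.8],
    [0,0,1],
    [0,0,1],
    [0,0,1],
    [0,0,1]
  ],
  "claw": [8,8,8,8,8]
}}

```text
time: 4.63
tcp_pos: [482.8, 129.5, 0.3]
ee_rot: [1.144, 2.925, 0.003]
wrist_force: [0.8, 3.1, 1.2]
grip_width: 14.0
grip_force: 40.0
```

Emit:
{"op": "apply_moves", "data": {
  "slide": [
    [0,-0.006,0],
    [0,-0.006,0],
    [0,-0.006,0],
    [0,-0.006,0],
    [0,-0.006,0]
  ],
  "rot": [
    [0,0,1],
    [0,0,1],
    [0,0,1],
    [0,0,1],
    [0,0,1]
  ],
  "claw": [8,8,8,8,8]
}}

```text
time: 5.05
tcp_pos: [482.5, 129.3, 0.3]
ee_rot: [1.75, 2.608, 0.005]
wrist_force: [0.7, 4.5, -1.0]
grip_width: 13.8
grip_force: 40.0
```

Emit:
{"op": "apply_moves", "data": {
  "slide": [
    [0,-0.006,0],
    [0,-0.006,0],
    [0,-0.006,0],
    [0,-0.006,0],
    [0,0,0]
  ],
  "rot": [
    [0,0,1],
    [0,0,1],
    [0,0,1],
    [0,0,1],
    [0,0,0]
  ],
  "claw": [8,8,8,8,8]
}}

```text
time: 5.47
tcp_pos: [482.2, 129.2, 0.3]
ee_rot: [2.174, 2.267, 0.006]
wrist_force: [2.1, 5.0, -1.0]
grip_width: 13.5
grip_force: 40.0
```

```bash
python3 - <<'E'
from h import *
o=manip.observe(); print(o['tcp_pos'],o['wrist_force'],o['joints'],o['torque'],o['grip_width'],o['grip_force']); M=R.from_rotvec(o['ee_rot']).as_matrix(); print('az',np.degrees(np.arctan2(M[1,1],M[0,1])))
E
```

```text
[482.213 129.213   0.299] [ 2.052  5.037 -1.019] [0.121 0.328 1.921 0.002 0.889 0.077] [ 0.788 -0.333 -0.057] 13.458581697596562 40.00402808189392
az 2.4183351876370027
```

Emit:
{"op": "apply_moves", "data": {
  "slide": [
    [0,0,0],
    [0,0,0],
    [0,0,0],
    [0,0,0]
  ],
  "rot": [
    [0,0,0.5],
    [0,0,0.5],
    [0,0,0.2],
    [0,0,0]
  ],
  "claw": [8,8,8,8]
}}

```text
time: 5.8
tcp_pos: [482.2, 129.2, 0.3]
ee_rot: [2.283, 2.157, 0.005]
wrist_force: [1.2, 5.8, -1.1]
grip_width: 14.1
grip_force: 41.4
```

```bash
python3 - <<'E'
from h import *
o=manip.observe(); print(o['tcp_pos'],o['wrist_force'],o['joints'],o['torque'],o['grip_width'],o['grip_force']); M=R.from_rotvec(o['ee_rot']).as_matrix(); print('az',np.degrees(np.arctan2(M[1,1],M[0,1])))
E
```

```text
[482.215 129.199   0.312] [ 1.19   5.794 -1.076] [0.121 0.328 1.921 0.002 0.889 0.176] [ 1.007 -0.249  0.912] 14.1164602162197 41.4259122168005
az -3.234745609648296
```

End stop reached: the moment about z is 0.9 N m. Releasing and rising.

Emit:
{"op": "apply_moves", "data": {
  "slide": [
    [0,0,0],
    [0,0,0],
    [0,0,0],
    [0,0,-0.3],
    [0,0,-0.9]
  ],
  "rot": [
    [0,0,0],
    [0,0,0],
    [0,0,0],
    [0,0,0],
    [0,0,0]
  ],
  "claw": [40,40,40,40,40]
}}

```text
time: 6.22
tcp_pos: [477.1, 127.1, 33.7]
ee_rot: [-2.284, -2.15, 0.011]
wrist_force: [-0.0, -0.3, 0.1]
grip_width: 39.3
grip_force: 0.0
```

Emit:
{"op": "apply_moves", "data": {
  "slide": [
    [0,0,-1],
    [0,0,-1],
    [-0.3,0.3,-1],
    [-0.5,0.7,-1],
    [-0.5,0.7,-1]
  ],
  "rot": [
    [0,0,0],
    [0,0,0],
    [0,0,0],
    [0,0,0],
    [0,0,0]
  ],
  "claw": [40,60,60,60,60]
}}

```text
time: 6.63
tcp_pos: [528.6, 85.5, 188.5]
ee_rot: [2.285, 2.155, 0.0]
wrist_force: [1.2, -0.2, -0.2]
grip_width: 59.3
grip_force: 0.0
```

Emit:
{"op": "apply_moves", "data": {
  "slide": [
    [-0.9,0.9,-0.3],
    [-0.8,0.7,-0.3],
    [0,0,0],
    [0,0,0]
  ],
  "rot": [
    [0,0,0],
    [0,0,0],
    [0,0,0],
    [0,0,0]
  ],
  "claw": [60,60,60,60]
}}

```text
time: 6.97
tcp_pos: [574.6, 30.7, 204.6]
ee_rot: [2.29, 2.151, 0.0]
wrist_force: [-0.1, 0.6, -0.7]
grip_width: 59.8
grip_force: 0.0
```

```bash
python3 - <<'E'
from meas import *
o=manip.observe(); print(o['tcp_pos'],o['joints'])
c=cap('wrist','w3.png'); w=pts(c); np.savez('w3.npz',f=c['frame'],w=w,cw=c['cam_to_world'])
E
```

```text
[574.615  30.736 204.559] [-0.067  0.261  1.451  0.     1.429 -0.005]
```

View pics/w3.png

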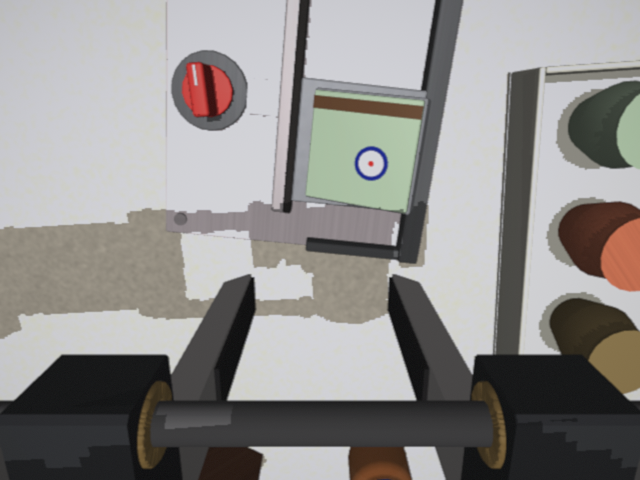

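The knob at (208,90) is turned with the bar nearly across the bench, and the carriage is clamped between pad and fence. The ring is at (371,163).

```bash
python3 - <<'E'
from meas import *
d=np.load('w3.npz'); w=d['w']; h,s,v=hs(d['f'])
knob(0,w,h,s,v,(165,255,40,140)); ring(0,w,h,s,v,(300,430,85,215))
print('dot',w[163,371])
# plate near edge + end: bench yaw from left edge of plate (u~166, v 0..210)
print(w[10,168],w[200,168], w[10,290],w[190,283])
# ring by ellipse fit
k=((h>95)&(h<135)&(s>80)); k[:140]=0;k[186:]=0;k[:,:350]=0;k[:,392:]=0
cs,_=cv2.findContours(k.astype(np.uint8),0,1); e=cv2.fitEllipse(max(cs,key=len)); print(e)
# stand/gauge from scene+top refine
for n,b in (('s1.npz',(205,270,140,225)),('t1.npz',(400,470,240,305))):
    e=np.load(n); W=e['w']; H,S,V=hs(e['f']); m=np.zeros((480,640),bool); m[b[2]:b[3],b[0]:b[1]]=1
    for z0 in range(70,180,10):
        P=W[m&(W[...,2]>z0)&(W[...,2]<=z0+10)]; 
        if len(P)>3: print(n,z0,len(P),np.median(P,0), np.ptp(P,0))
E
```

```text
bar 830 [482.857 128.148  54.828] ((481.87310791015625, 129.55062866210938), (14.607001304626465, 40.579383850097656), 0.5799699425697327)
disc 862 ((482.16900634765625, 129.6320037841797), 21.563304901123047) 25.411742459528114
ring 337 [615.595  65.766  75.066] [615.37   65.509  74.836] [24.442 26.652 12.028]
tile 9122 [608.112  72.094  71.724] n [-0.338  0.056  0.94 ] slope 20.02088925972332 upaz -9.43385960191292
dot [615.545  65.704  75.08 ]
[454.358 196.823  10.719] [427.804  33.601  10.353] [558.523 187.239  27.327] [540.04   39.638  27.172]
((370.81439208984375, 163.0), (32.10082244873047, 33.151058197021484), 0.0)
s1.npz 70 577 [ 442.037 -282.62    74.422] [106.328 111.906   9.935]
s1.npz 80 56 [ 440.609 -280.876   82.86 ] [76.882 64.404  9.64 ]
s1.npz 90 27 [ 441.672 -283.188   95.86 ] [22.84  19.944  9.256]
s1.npz 100 26 [ 443.447 -283.799  105.58 ] [19.665 17.079  9.065]
s1.npz 110 28 [ 439.982 -283.739  115.711] [18.688 22.66   9.893]
s1.npz 120 23 [ 441.158 -283.83   126.691] [22.204 20.438  9.24 ]
s1.npz 130 29 [ 440.779 -282.2    134.599] [19.547 17.838  9.645]
s1.npz
[... 289 characters left out ...]
02   75.674] [109.77  106.488   9.945]
t1.npz 80 87 [ 422.765 -281.365   81.838] [ 74.499 106.091   8.707]
t1.npz 90 17 [ 423.859 -280.204   95.193] [18.806 18.601  9.264]
t1.npz 100 14 [ 427.065 -279.106  106.417] [20.216 14.161  8.905]
t1.npz 110 12 [ 427.925 -278.969  115.082] [20.48   8.493  8.199]
t1.npz 120 18 [ 425.485 -279.343  124.535] [19.141 12.768  9.82 ]
t1.npz 130 12 [ 423.17  -281.313  135.38 ] [16.624 15.359  8.022]
t1.npz 140 14 [ 426.179 -280.338  143.759] [18.805 17.811  9.886]
t1.npz 150 16 [ 426.487 -279.557  153.362] [20.398 12.216  8.386]
t1.npz 160 12 [ 425.053 -278.775  164.803] [16.33  10.707  8.723]
t1.npz 170 123 [ 430.931 -288.608  175.651] [24.178 23.754  9.416]
```

```bash
python3 - <<'E'
from meas import *
d=np.load('w3.npz'); w=d['w']; o=manip.observe(); M=R.from_rotvec(o['ee_rot']).as_matrix(); q=(w-o['tcp_pos'])@M
for p in ((240,280),(244,278),(400,280),(215,320),(100,360),(100,372),(60,420),(560,360),(320,410),(320,430),(160,400),(220,380),(30,405)): print(p,q[p[1],p[0]])
k=(q[...,2]<-20)&(q[...,2]>-60)&(abs(q[...,1])<60); print(np.percentile(q[k][:,2],[90,99,100]))
plan([433,-289,200],down(20),14)
E
```

```text
(240, 280) [  8.318 -33.838 -39.204]
(244, 278) [  8.03  -32.639 -36.299]
(400, 280) [  7.925  34.702 -38.399]
(215, 320) [  8.28  -36.175 -74.755]
(100, 360) [  32.244  -42.626 -136.119]
(100, 372) [  31.254  -41.54  -138.624]
(60, 420) [  31.312  -41.56  -151.735]
(560, 360) [  31.303   48.346 -134.843]
(320, 410) [  25.816    0.443 -142.623]
(320, 430) [  23.767    0.444 -145.4  ]
(160, 400) [  24.959  -30.753 -138.636]
(220, 380) [   2.42   -29.05  -100.576]
(30, 405) [  31.996  -48.063 -148.964]
[-35.919 -31.419 -30.354]
[-0.783, -0.287, 0.009] [-0.001, -0.001, -0.336]
[-0.774, -0.31, 0.009] [-0.001, -0.001, -0.336]
[-0.765, -0.332, 0.009] [-0.001, -0.001, -0.336]
[-0.755, -0.354, 0.009] [-0.001, -0.001, -0.336]
[-0.744, -0.376, 0.009] [-0.001, -0.001, -0.336]
[-0.733, -0.398, 0.009] [-0.001, -0.001, -0.336]
[-0.721, -0.419, 0.009] [-0.001, -0.001, -0.336]
[-0.708, -0.44, 0.009] [-0.001, -0.001, -0.336]
[-0.695, -0.461, 0.009] [-0.001, -0.001, -0.336]
[-0.681, -0.481, 0.009] [-0.001, -0.001, -0.336]
[-0.667, -0.501, 0.009] [-0.001, -0.001, -0.336]
[-0.652, -0.52, 0.009] [-0.001, -0.001, -0.336]
[-0.636, -0.539, 0.009] [-0.001, -0.001, -0.336]
[-0.62, -0.557, 0.009] [-0.001, -0.001, -0.336]
```

The housing is 100 mm behind the tips, so the fingers are their stated length. The whole gripper sits 36 mm behind the reported TCP, and I'll use that offset. On to the gauge.

Emit:
{"op": "apply_moves", "data": {
  "slide": [
    [-0.78,-0.29,0],
    [-0.77,-0.31,0],
    [-0.77,-0.33,0],
    [-0.76,-0.35,0],
    [-0.75,-0.38,0]
  ],
  "rot": [
    [0,0,-0.34],
    [0,0,-0.34],
    [0,0,-0.34],
    [0,0,-0.34],
    [0,0,-0.34]
  ],
  "claw": [60,60,60,60,60]
}}

```text
time: 7.43
tcp_pos: [522.0, -81.9, 203.5]
ee_rot: [-2.116, -2.319, 0.001]
wrist_force: [0.8, -0.2, 0.4]
grip_width: 60.1
grip_force: 0.0
```

Emit:
{"op": "apply_moves", "data": {
  "slide": [
    [-0.73,-0.4,0],
    [-0.72,-0.42,0],
    [-0.71,-0.44,0],
    [-0.7,-0.46,0],
    [-0.68,-0.48,0]
  ],
  "rot": [
    [0,0,-0.34],
    [0,0,-0.34],
    [0,0,-0.34],
    [0,0,-0.34],
    [0,0,-0.34]
  ],
  "claw": [60,60,60,60,60]
}}

```text
time: 7.85
tcp_pos: [472.7, -196.6, 203.6]
ee_rot: [-1.939, -2.47, -0.0]
wrist_force: [-0.0, -0.9, -0.5]
grip_width: 60.1
grip_force: 0.0
```

Emit:
{"op": "apply_moves", "data": {
  "slide": [
    [-0.67,-0.5,0],
    [-0.65,-0.52,0],
    [0,0,0],
    [0,0,0]
  ],
  "rot": [
    [0,0,-0.34],
    [0,0,-0.34],
    [0,0,0],
    [0,0,0]
  ],
  "claw": [60,60,60,60]
}}

```text
time: 8.18
tcp_pos: [453.6, -242.5, 203.5]
ee_rot: [-1.87, -2.522, -0.001]
wrist_force: [-1.0, 0.4, 1.5]
grip_width: 59.7
grip_force: 0.0
```

```bash
python3 - <<'E'
from meas import *
c=cap('wrist','w4.png'); w=pts(c); np.savez('w4.npz',f=c['frame'],w=w,cw=c['cam_to_world'])
o=manip.observe(); print(o['tcp_pos'],o['joints'])
E
```

```text
[ 454.095 -241.958  203.648] [-0.626  0.17   1.576  0.001  1.398 -0.922]
```

View pics/w4.png

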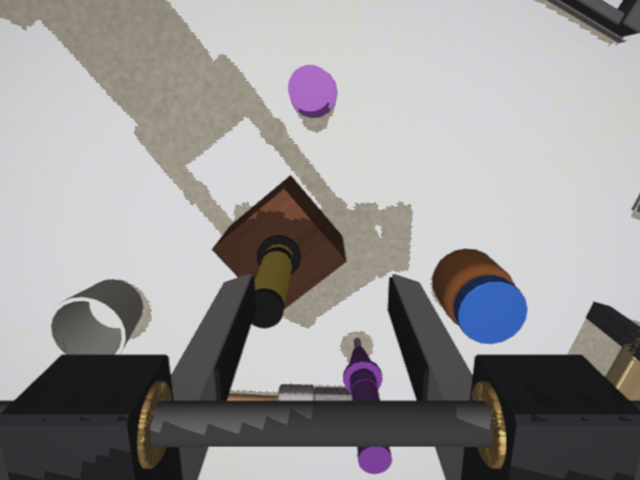

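The gauge's dark top cap is at (266,308) with the collar at (280,250). The purple look-alikes are at (312,90) and (370,400).

```bash
python3 - <<'E'
from meas import *
d=np.load('w4.npz'); w=d['w']; m=np.zeros((480,640),bool); m[170:335,205:355]=1
P=w[m&(w[...,2]>172)&(w[...,2]<182)]; print('top',len(P),cv2.minEnclosingCircle(P[:,:2].astype(np.float32)),np.median(P[:,2]),P.mean(0))
# circle fit on barrel points (visible half), radius 12
from scipy.optimize import least_squares
for z0,z1,r in((90,130,12),(130,165,12),(76.5,84,18.5)):
    P=w[m&(w[...,2]>z0)&(w[...,2]<z1)]; P=P[np.linalg.norm(P[:,:2]-[433,-289],axis=1)<25]
    f=least_squares(lambda x:np.linalg.norm(P[:,:2]-x,axis=1)-r,[433,-289],loss='soft_l1'); print(z0,len(P),f.x,np.abs(f.fun).mean())
P=w[m&(abs(w[...,2]-75)<2)]; print('stand',cv2.minAreaRect(P[:,:2].astype(np.float32)),np.median(P[:,2]))
# purple heights
h,s,v=hs(d['f']); k=(h>130)&(h<165)&(s>80)
for b in ((280,345,60,130),(330,400,330,475)):
    mm=np.zeros((480,640),bool); mm[b[2]:b[3],b[0]:b[1]]=1; P=w[k&mm]; P=P[np.isfinite(P[:,0])]; T=P[P[:,2]>P[:,2].max()-8]; print('purple',P[:,2].max(),T.mean(0))
E
```

```text
top 933 ((430.71563720703125, -289.89251708984375), 12.63117504119873) 174.39639315434076 [ 432.937 -288.965  174.377]
90 601 [ 430.724 -290.075] 0.2540606638693032
130 679 [ 430.688 -290.236] 0.21104064751015228
76.5 667 [ 430.848 -293.777] 2.302340591023492
stand ((430.8636169433594, -289.8287048339844), (80.42002868652344, 80.31449890136719), 56.578094482421875) 74.28201329022602
purple 167.25578816075378 [ 420.837 -158.021  164.33 ]
purple 349.1809278600416 [ 456.339 -219.653  348.354]
```

```bash
python3 - <<'E'
from h import *
plan([431,-290,200],down(18),2)
E
```

```text
[-0.654, -0.601, 0.06] [-0.0, -0.012, -0.107]
[-0.648, -0.607, 0.06] [-0.0, -0.012, -0.107]
```

Emit:
{"op": "apply_moves", "data": {
  "slide": [
    [-0.65,-0.6,0],
    [-0.65,-0.6,0],
    [0,0,0.3],
    [0,0,0],
    [0,0,0]
  ],
  "rot": [
    [0,0,0],
    [0,0,0],
    [0,0,0],
    [0,0,0],
    [0,0,0]
  ],
  "claw": [60,60,60,60,60]
}}

```text
time: 8.65
tcp_pos: [431.7, -289.3, 194.3]
ee_rot: [-1.867, -2.524, -0.002]
wrist_force: [1.0, -0.4, -0.5]
grip_width: 60.3
grip_force: 0.0
```

```bash
python3 - <<'E'
from h import *
o=manip.observe(); print(o['tcp_pos'])
plan([431,-290,60],R.from_rotvec(o['ee_rot']).as_matrix(),5)
w=pts(cap('wrist')); M=R.from_rotvec(o['ee_rot']).as_matrix(); q=(w-o['tcp_pos'])@M
k=(w[...,2]>172)&(w[...,2]<181)&(np.linalg.norm(w[...,:2]-[431,-290],axis=-1)<20); P=w[k]; print(len(P),cv2.minEnclosingCircle(P[:,:2].astype(np.float32)), cv2.minEnclosingCircle(q[k][:,:2].astype(np.float32)))
E
```

```text
[ 431.665 -289.269  194.277]
[-0.006, -0.006, 0.895] [0.0, 0.0, 0.0]
[-0.006, -0.006, 0.895] [0.0, 0.0, 0.0]
[-0.006, -0.006, 0.895] [0.0, 0.0, 0.0]
[-0.006, -0.006, 0.895] [0.0, 0.0, 0.0]
[-0.006, -0.006, 0.895] [0.0, 0.0, 0.0]
1422 ((430.6950378417969, -289.7703552246094), 12.537858963012695) ((-0.2479851245880127, -1.0705485343933105), 12.540603637695312)
```

Emit:
{"op": "apply_moves", "data": {
  "slide": [
    [0,-0.03,0.9],
    [0,0,0.9],
    [0,0,0.9],
    [0,0,0.9],
    [0,0,0.85]
  ],
  "rot": [
    [0,0,0],
    [0,0,0],
    [0,0,0],
    [0,0,0],
    [0,0,0]
  ],
  "claw": [60,60,60,60,60],
  "squeeze": 30
}}

```text
time: 9.12
tcp_pos: [431.4, -290.2, 60.6]
ee_rot: [1.868, 2.526, 0.001]
wrist_force: [0.3, 0.2, -0.3]
grip_width: 60.1
grip_force: 0.0
```

Emit:
{"op": "apply_moves", "data": {
  "slide": [
    [0,0,0],
    [0,0,0],
    [0,0,0],
    [0,0,0],
    [0,0,0]
  ],
  "rot": [
    [0,0,0],
    [0,0,0],
    [0,0,0],
    [0,0,0],
    [0,0,0]
  ],
  "claw": [40,15,15,15,15]
}}

```text
time: 9.53
tcp_pos: [432.0, -292.4, 63.2]
ee_rot: [1.867, 2.522, -0.0]
wrist_force: [-0.6, -0.8, -0.2]
grip_width: 30.1
grip_force: 0.0
```

Emit:
{"op": "apply_moves", "data": {
  "slide": [
    [0,0,0],
    [0,0,0]
  ],
  "rot": [
    [0,0,0],
    [0,0,0]
  ],
  "claw": [15,15]
}}

```text
time: 9.7
tcp_pos: [431.7, -292.3, 62.8]
ee_rot: [1.868, 2.522, 0.0]
wrist_force: [-0.3, 1.2, 5.3]
grip_width: 23.8
grip_force: 30.0
```

The gauge is gripped: 23.8 mm at 30 N. Lifting it clear.

Emit:
{"op": "apply_moves", "data": {
  "slide": [
    [0,0,-0.3],
    [0,0,-0.8],
    [0,0,-0.9],
    [0,0,-0.9],
    [0,0,-0.9]
  ],
  "rot": [
    [0,0,0],
    [0,0,0],
    [0,0,0],
    [0,0,0],
    [0,0,0]
  ],
  "claw": [15,15,15,15,15]
}}

```text
time: 10.12
tcp_pos: [430.2, -291.4, 176.9]
ee_rot: [-1.869, -2.524, -0.0]
wrist_force: [0.2, -0.3, -0.7]
grip_width: 23.6
grip_force: 30.0
```

Emit:
{"op": "apply_moves", "data": {
  "slide": [
    [0,0,-0.6],
    [0,0,0],
    [0,0,0]
  ],
  "rot": [
    [0,0,0],
    [0,0,0],
    [0,0,0]
  ],
  "claw": [15,15,15]
}}

```text
time: 10.37
tcp_pos: [430.9, -291.9, 194.1]
ee_rot: [1.869, 2.523, -0.0]
wrist_force: [-1.2, 1.0, -2.0]
grip_width: 23.4
grip_force: 30.0
```

```bash
cat > gauge.py <<'E'
from meas import *
from scipy.optimize import least_squares
def axis(tag=''):
    o=manip.observe(); M=R.from_rotvec(o['ee_rot']).as_matrix()
    c=cap('wrist'); w=pts(c); q=(w-o['tcp_pos'])@M; h,s,v=hs(c['frame'])
    k=(np.abs(q[...,0])<30)&(np.abs(q[...,1])<25)&(q[...,2]>-20)&(q[...,2]<60)
    np.savez('g%s.npz'%tag,f=c['frame'],q=q,w=w)
    for z0,z1,r in((-33,-19,12),(-17.5,-12.5,18.5),(-9,2,12)):
        P=q[(np.abs(q[...,0])<30)&(np.abs(q[...,1])<25)&(q[...,2]>z0)&(q[...,2]<z1)]
        if len(P)<10: print(z0,len(P)); continue
        f=least_squares(lambda x:np.linalg.norm(P[:,:2]-x,axis=1)-r,[0,0],loss='soft_l1'); print(z0,len(P),'centre',f.x,np.abs(f.fun).mean())
    P=q[k]; 
    for z in range(-30,60,6):
        T=q[(np.abs(q[...,0])<30)&(np.abs(q[...,1])<25)&(q[...,2]>z)&(q[...,2]<z+6)]
        if len(T)>2: print(z,len(T),'x',T[:,0].min(),T[:,0].max(),'y',T[:,1].min(),T[:,1].max())
    return o,c,q
E
python3 - <<'E'
from gauge import *
o,c,q=axis('5'); print(o['tcp_pos'],o['wrist_force'],o['torque'],o['grip_width'],o['grip_force'])
cv2.imwrite('pics/w5.png',c['frame'])
E
```

```text
-33 515 centre [ 2.674 -0.45 ] 0.5813145345250609
-17.5 838 centre [-0.101 -0.591] 2.0061814092968
-9 0
-30 206 x 6.084681239762961 15.342388548179128 y -15.004687345043866 14.529444966046857
-24 391 x 2.8903092714141594 21.071289427033985 y -17.279132821579445 16.446400919364113
-18 1226 x 2.5747722018012795 21.22658969156446 y -18.483195577756614 17.563463730708545
18 6 x 9.636795099288133 11.077370666535558 y -3.505285308294684 2.125769558547044
24 9 x 7.918777218573749 9.94862418399735 y -2.997158000875949 3.3529142855778034
36 23 x 4.906096550338002 6.7996361535611625 y -3.731423996297598 2.94554584301381
42 34 x 4.54011131066342 6.767141599444978 y -3.792951202097776 3.020606919201738
48 8 x 4.451986342504426 6.585339025620947 y -3.8206813266659334 3.0541899122899605
[ 430.87  -291.887  194.099] [-1.234  0.99  -2.042] [-0.079  0.065 -0.033] 23.42987304889758 29.99931424856186
```

View pics/w5.png

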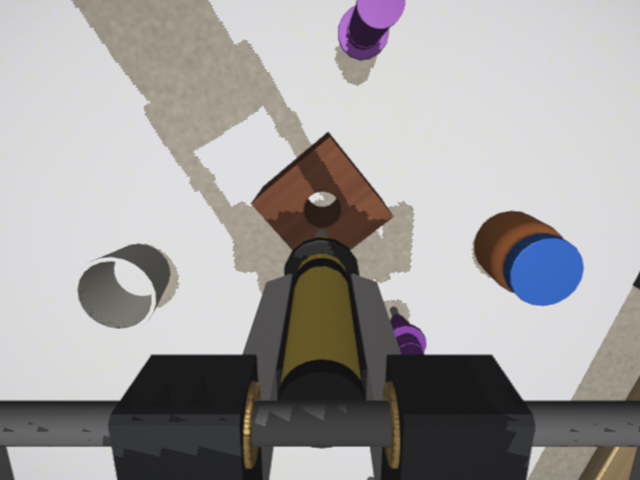

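The gauge is held square in the grip, with its axis at tool (2.8, -0.4) and the point about 53 mm beyond the reported TCP. The stand at (320,205) is empty.

```bash
cat > tgt.py <<'E'
from gauge import *
spot=np.array([615.5,65.7,75.0]); n=np.array([-0.3385,0.0562,0.9393]); n/=np.linalg.norm(n); G=np.array([2.8,-0.4,52.8])
def target(az,clr):
    y=np.array([np.cos(np.radians(az)),np.sin(np.radians(az)),0]); z=-n; y-=z*(y@z); y/=np.linalg.norm(y); M=np.column_stack([np.cross(y,z),y,z])
    return spot+n*clr-M@G,M
E
python3 - <<'E'
from tgt import *
o=manip.observe(); M0=R.from_rotvec(o['ee_rot']).as_matrix(); az=np.degrees(np.arctan2(M0[1,1],M0[0,1])); print(az)
p,M=target(az,45); print(p,M); plan(p,M,14)
E
```

```text
16.942137292881046
[583.559  68.682 167.432] [[-0.288  0.896  0.338]
 [ 0.944  0.324 -0.056]
 [-0.16   0.303 -0.939]]
[0.713, 0.599, 0.061] [-0.256, -0.132, -0.021]
[0.713, 0.599, 0.066] [-0.256, -0.132, -0.021]
[0.713, 0.599, 0.071] [-0.256, -0.132, -0.021]
[0.712, 0.598, 0.076] [-0.256, -0.132, -0.021]
[0.712, 0.598, 0.081] [-0.256, -0.132, -0.021]
[0.712, 0.597, 0.087] [-0.256, -0.132, -0.021]
[0.712, 0.597, 0.092] [-0.256, -0.132, -0.021]
[0.712, 0.596, 0.097] [-0.256, -0.132, -0.021]
[0.712, 0.595, 0.102] [-0.256, -0.132, -0.021]
[0.712, 0.594, 0.107] [-0.256, -0.132, -0.021]
[0.712, 0.593, 0.112] [-0.256, -0.132, -0.021]
[0.713, 0.591, 0.117] [-0.256, -0.132, -0.021]
[0.713, 0.59, 0.122] [-0.256, -0.132, -0.021]
[0.713, 0.589, 0.127] [-0.256, -0.132, -0.021]
```

Emit:
{"op": "apply_moves", "data": {
  "slide": [
    [0.5,0.4,0],
    [0.71,0.6,0],
    [0.71,0.6,0.05],
    [0.71,0.6,0.07],
    [0.71,0.6,0.08]
  ],
  "rot": [
    [-0.26,-0.13,-0.02],
    [-0.26,-0.13,-0.02],
    [-0.26,-0.13,-0.02],
    [-0.26,-0.13,-0.02],
    [-0.26,-0.13,-0.02]
  ],
  "claw": [15,15,15,15,15],
  "squeeze": 40
}}

```text
time: 10.83
tcp_pos: [480.7, -169.4, 186.7]
ee_rot: [1.794, 2.443, 0.087]
wrist_force: [-0.2, 0.4, -1.4]
grip_width: 23.7
grip_force: 40.0
```

Emit:
{"op": "apply_moves", "data": {
  "slide": [
    [0.71,0.6,0.09],
    [0.71,0.6,0.09],
    [0.71,0.6,0.1],
    [0.71,0.6,0.1],
    [0.71,0.59,0.1]
  ],
  "rot": [
    [-0.26,-0.13,-0.02],
    [-0.26,-0.13,-0.02],
    [-0.26,-0.13,-0.02],
    [-0.26,-0.13,-0.02],
    [-0.26,-0.13,-0.02]
  ],
  "claw": [15,15,15,15,15]
}}

```text
time: 11.25
tcp_pos: [535.5, -41.2, 177.9]
ee_rot: [1.714, 2.357, 0.166]
wrist_force: [-0.1, -0.4, -1.4]
grip_width: 23.3
grip_force: 40.0
```

Emit:
{"op": "apply_moves", "data": {
  "slide": [
    [0.71,0.59,0.11],
    [0.71,0.59,0.11],
    [0.5,0.4,0.1],
    [0,0,0],
    [0,0,0]
  ],
  "rot": [
    [-0.26,-0.13,-0.02],
    [-0.26,-0.13,-0.02],
    [-0.26,-0.13,-0.02],
    [0,0,0],
    [0,0,0]
  ],
  "claw": [15,15,15,15,15]
}}

```text
time: 11.67
tcp_pos: [564.1, 27.1, 173.1]
ee_rot: [1.664, 2.307, 0.21]
wrist_force: [-0.4, -0.6, -1.2]
grip_width: 23.5
grip_force: 40.0
```

```bash
python3 - <<'E'
from tgt import *
o=manip.observe(); print(o['tcp_pos'],o['joints'],o['wrist_force'],o['grip_width']); p,M=target(16.9,25); plan(p,M,2)
o,c,q=axis('6'); s=cap('scene'); t=cap('top'); print(manip.observe()['tcp_pos'])
im=np.zeros((480,800,3),np.uint8); im[:360,:480]=cv2.resize(c['frame'],(480,360)); im[:320,480:]=cv2.resize(s['frame'][190:350,240:400],None,fx=2,fy=2); 
cv2.imwrite('pics/c6.png',im)
w=np.load('g6.npz')['w']; f=c['frame']; h,ss,v=hs(f); k=(h>95)&(h<135)&(ss>80)&(np.linalg.norm(w-spot,axis=-1)<25); P=w[k]; 
print('ring',len(P), (P.min(0)+P.max(0))/2 if len(P) else '')
E
```

```text
[564.146  27.108 173.071] [-0.049  0.078  1.819 -0.043  0.922 -0.351] [-0.411 -0.551 -1.229] 23.477496942506175
[0.569, 0.497, 0.49] [-0.125, -0.081, 0.004]
[0.573, 0.491, 0.491] [-0.125, -0.081, 0.004]
-33 521 centre [ 2.823 -0.646] 0.5755633317469541
-17.5 735 centre [ 0.242 -0.566] 1.9684506267061683
-9 0
-30 204 x 6.202176988930037 15.488103709638066 y -15.644085942529653 11.058059102146421
-24 469 x 2.995269782153325 20.69535523784532 y -17.980022133806482 16.746980617253314
-18 1141 x 2.451771551527941 21.435199842973326 y -18.624841124573404 17.409486569244542
18 6 x 9.786683411259428 10.95390562221916 y -3.6789461997228923 1.9500662774339868
24 8 x 8.487710820570435 10.082308689889027 y -3.1450715200905166 3.178800785091903
36 26 x 4.822938819412604 7.392507343476334 y -3.8880385460006894 2.809136981975164
42 32 x 4.536439653505895 6.930918503556787 y -3.9617743731701847 2.8939052047588567
48 7 x 5.645999406979159 6.71982458404695 y -3.3392414523651666 2.287696124828898
[565.752  25.23  174.883]
ring 390 [615.107  65.819  75.217]
```

View pics/c6.png

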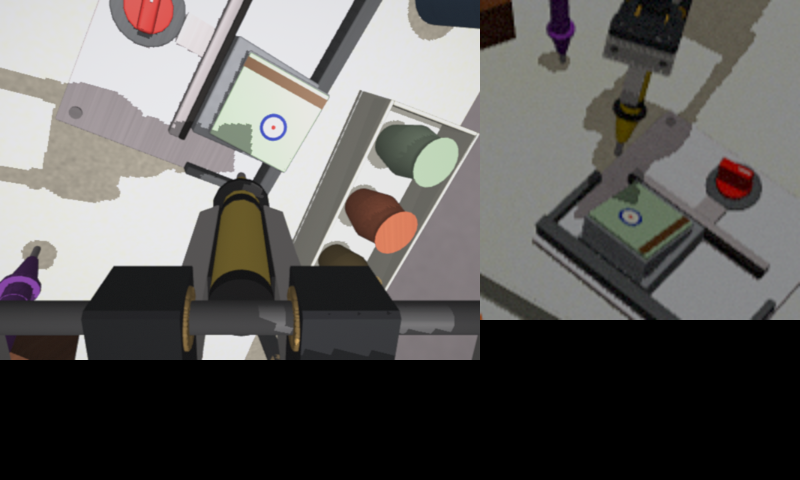

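The gauge is in hand near the tile. In the wrist view the ring (273,127) and the point (240,178) show together, and the knob is still turned. Moving to 25 mm above the ring.

Emit:
{"op": "apply_moves", "data": {
  "slide": [
    [0.4,0.35,0.25],
    [0.4,0.35,0.35],
    [0.34,0.29,0.38],
    [0,0,0],
    [0,0,0]
  ],
  "rot": [
    [-0.1,-0.06,0],
    [-0.1,-0.06,0],
    [-0.05,-0.04,0],
    [0,0,0],
    [0,0,0]
  ],
  "claw": [15,15,15,15,15]
}}

```text
time: 12.23
tcp_pos: [592.5, 65.7, 150.7]
ee_rot: [1.651, 2.282, 0.223]
wrist_force: [0.2, -0.0, -1.5]
grip_width: 23.2
grip_force: 40.0
```

```bash
cat > rel.py <<'E'
from tgt import *
def rel(tag):
    o=manip.observe(); c=cap('wrist'); w=pts(c); M=R.from_rotvec(o['ee_rot']).as_matrix(); q=(w-o['tcp_pos'])@M
    np.savez('g%s.npz'%tag,f=c['frame'],q=q,w=w); h,s,v=hs(c['frame'])
    k=(h>95)&(h<135)&(s>80)&(np.linalg.norm(w-spot,axis=-1)<25); P=q[k]; 
    print('t',o['time'],'tcp',o['tcp_pos'],'F',o['wrist_force'],'grip',o['grip_width'])
    if len(P): print('ring(tool)',len(P),(P.min(0)+P.max(0))/2,np.ptp(P,0))
    T=(h>35)&(h<90)&(s>25)&(np.linalg.norm(w-spot,axis=-1)<60); P=q[T]; A=P-np.median(P,0); A=A[np.abs(A@np.linalg.svd(A,full_matrices=False)[2][2])<2]; A=A-A.mean(0); nn=np.linalg.svd(A,full_matrices=False)[2][2]; print('tile normal in tool',nn*-np.sign(nn[2]),len(A))
    T=q[(q[...,2]>33)&(q[...,2]<60)&(np.abs(q[...,0]-4)<7)&(np.abs(q[...,1])<8)]
    if len(T): print('point',len(T),T.min(0),T.max(0))
    p,M=target(16.9,0); e=(p-o['tcp_pos'])@R.from_rotvec(o['ee_rot']).as_matrix(); print('to contact, tool mm',e,'rot deg',np.degrees(R.from_matrix(R.from_rotvec(o['ee_rot']).as_matrix().T@M).as_rotvec()))
    return o,c,q,w
E
python3 - <<'E'
from rel import *
o,c,q,w=rel('7')
E
```

```text
t 12.2333 tcp [592.502  65.68  150.725] F [ 0.177 -0.044 -1.547] grip 23.231484413898606
ring(tool) 367 [ 5.816 -2.627 78.383] [25.925 25.661  3.847]
tile normal in tool [-0.003  0.004 -1.   ] 6551
point 66 [ 4.694 -4.012 36.621] [ 7.064  2.857 50.413]
to contact, tool mm [ 2.778 -2.047 26.1  ] rot deg [ 0.151  0.117 -0.125]
```

Emit:
{"op": "apply_moves", "data": {
  "slide": [
    [0.1,-0.07,0.2],
    [0,0,0.25],
    [0,0,0.2],
    [0,0,0],
    [0,0,0]
  ],
  "rot": [
    [0.02,0.02,0],
    [0,0,0],
    [0,0,0],
    [0,0,0],
    [0,0,0]
  ],
  "claw": [15,15,15,15,15]
}}

```text
time: 12.7
tcp_pos: [596.5, 67.3, 131.4]
ee_rot: [1.652, 2.283, 0.224]
wrist_force: [0.6, 0.0, -1.4]
grip_width: 23.6
grip_force: 40.0
```

```bash
python3 - <<'E'
from rel import *
o,c,q,w=rel('8')
E
```

```text
t 12.7 tcp [596.519  67.296 131.426] F [ 0.631  0.034 -1.405] grip 23.618817572802616
ring(tool) 319 [ 5.715 -0.926 59.06 ] [18.59  26.147  3.837]
tile normal in tool [-0.001  0.003 -1.   ] 7571
point 386 [-2.151 -7.995 36.972] [10.996  7.602 59.989]
to contact, tool mm [-0.73  -0.249  6.715] rot deg [ 0.112  0.009 -0.139]
```

Emit:
{"op": "apply_moves", "data": {
  "slide": [
    [-0.02,0,0.1],
    [0,0,0.1],
    [0,0,0.08],
    [0,0,0],
    [0,0,0]
  ],
  "rot": [
    [0,0,0],
    [0,0,0],
    [0,0,0],
    [0,0,0],
    [0,0,0]
  ],
  "claw": [15,15,15,15,15]
}}

```text
time: 13.17
tcp_pos: [600.1, 66.6, 124.4]
ee_rot: [1.651, 2.283, 0.226]
wrist_force: [-0.5, 0.4, -0.4]
grip_width: 23.3
grip_force: 40.0
```

```bash
python3 - <<'E'
from rel import *
o,c,q,w=rel('9'); print('Fn',o['wrist_force']@n)
E
```

```text
t 13.1667 tcp [600.08   66.636 124.435] F [-0.499  0.396 -0.407] grip 23.34382204415813
ring(tool) 319 [ 6.645 -1.82  51.721] [18.038 26.054  3.459]
tile normal in tool [-0.     0.005 -1.   ] 8227
point 385 [ 0.299 -7.842 36.49 ] [10.995  8.    53.911]
to contact, tool mm [-0.206 -1.088 -1.097] rot deg [ 0.198  0.024 -0.117]
Fn -0.19089055876986707
```

Emit:
{"op": "apply_moves", "data": {
  "slide": [
    [0,0,0.05],
    [0,0,0.05],
    [0,0,0.03],
    [0,0,0],
    [0,0,0]
  ],
  "rot": [
    [0,0,0],
    [0,0,0],
    [0,0,0],
    [0,0,0],
    [0,0,0]
  ],
  "claw": [15,15,15,15,15]
}}

```text
time: 13.63
tcp_pos: [601.4, 66.4, 120.8]
ee_rot: [1.651, 2.282, 0.226]
wrist_force: [-0.3, -0.2, 1.7]
grip_width: 23.5
grip_force: 40.0
```

Emit:
{"op": "apply_moves", "data": {
  "slide": [
    [0,0,0],
    [0,0,0],
    [0,0,0],
    [0,0,0],
    [0,0,0]
  ],
  "rot": [
    [0,0,0],
    [0,0,0],
    [0,0,0],
    [0,0,0],
    [0,0,0]
  ],
  "claw": [15,15,15,15,15]
}}

```text
time: 14.05
tcp_pos: [601.4, 66.4, 120.8]
ee_rot: [1.651, 2.282, 0.226]
wrist_force: [-0.9, 0.2, 2.1]
grip_width: 23.4
grip_force: 40.0
```

```bash
python3 - <<'E'
from rel import *
o,c,q,w=rel('10'); print('Fn',o['wrist_force']@n)
for i in range(5):
    manip.capture('top'); o=manip.observe(); print(o['time'],o['wrist_force']@n,o['tcp_pos'])
h,s,v=hs(c['frame']); knob(0,w,h,s,v,(0,330,0,120))
E
```

```text
t 14.05 tcp [601.419  66.425 120.81 ] F [-0.874  0.189  2.134] grip 23.362201582558413
ring(tool) 308 [ 7.01  -1.867 47.896] [17.822 25.734  3.33 ]
tile normal in tool [-0.001  0.004 -1.   ] 8513
point 349 [ 1.424 -7.816 36.593] [10.991  7.853 49.702]
to contact, tool mm [-0.204 -1.105 -4.968] rot deg [ 0.207  0.024 -0.123]
Fn 2.3107541109950045
14.15 1.2360299543558735 [601.368  66.435 120.741]
14.2 1.8551805100073122 [601.421  66.427 120.785]
14.25 1.2145798611381036 [601.386  66.422 120.738]
14.3 1.1909197766453807 [601.405  66.402 120.779]
14.35 0.9351678466075581 [601.391  66.389 120.748]
bar 2511 [482.095 129.608  54.841] ((481.7353515625, 129.78271484375), (14.209774017333984, 41.30931091308594), 0.22635075449943542)
disc 2867 ((481.6251525878906, 129.57015991210938), 21.64634132385254) 25.394757450050633
```

Force says 4.5 mm of travel and geometry says 5.0 mm, so the depth is right. One last look.

```bash
python3 - <<'E'
from h import *
c=cap('wrist'); s=cap('scene'); im=np.zeros((480,800,3),np.uint8); im[:,:400]=c['frame'][0:480,120:520]; im[:400,400:]=cv2.resize(s['frame'][210:340,260:390],(400,400)); cv2.imwrite('pics/f.png',im)
E
```

```text
(no output)
```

View pics/f.png

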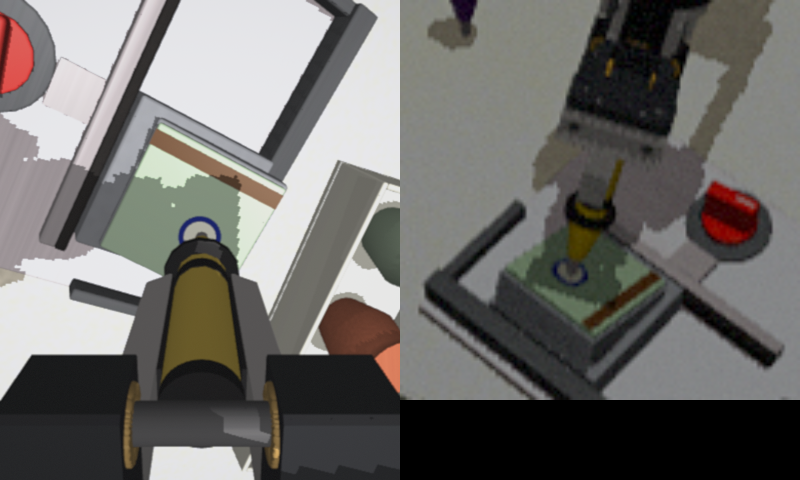

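The steel point stands inside the blue ring, at wrist-crop (200,235) and scene-crop (570,272). The knob is still locked, so I'm handing in.

```bash
python3 -c "
from bench import manip
print(manip.job_done())"
```

```text
the job is handed in; nothing more can be done
None
```

Handed in, with no verdict returned: I turned the knob to its end stop, then put the gauge's point inside the blue ring, square to the tile (within about 0.3°), pushed in about 4.5–5 mm and still gripped.

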